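# Set the vent cap of the purge rig

### The job

One station of the purge rig holds a bright-metal tube and the other a rusty one. On the bright tube's station, screw the knurled brass cap clockwise all the way down until it bottoms out, then back it off a quarter turn so that it can vent, and finish still gripping the cap there. Leave the cap of the rusty tube's station as it is and do not disturb the tubes, the tape measure or the marker.

Things in the scene. Friction and masses are not known exactly. Their poses are not given: they have to be found in the camera images.
- rig: gas purge rig, fixed: grey base plate 90 (x) x 200 (y) x 10 mm, aluminium bar with two upright outlets. Origin under its centre; +x away from the robot at yaw 0, +y left, z up. Outlet axes at x -22 mm, y +65 mm (left) and -65 mm (right); behind each a V cradle at x +24 mm where a tube lies along y (its top at z = 49 mm). Only the caps stand above 66 mm
- bright_tube: bare bright-metal tube piece, 27 mm diameter, 70 mm long, lying loose in one of the two cradles; origin on its underside at mid-length
- rusty_tube: dark rusty tube piece, 27 mm diameter, 65 mm long, lying loose in the other cradle; origin on its underside at mid-length
- measure: yellow tape measure 32x80x62 mm standing on the bench, a bystander; origin under its centre
- marker: red and white paint marker 17x134x17 mm lying on the bench, a bystander; origin under its centre
- cradle_left (a point): point in the middle of the left cradle, on the axis of the tube that lies there
- cap_left_top (a point): brass knurled screw cap, 35 mm across and 34 mm tall, on the upright threaded outlet of the left station. This point: centre of the cap's flat top, on the axis of the vertical thread. The cap's side is round from its top down to 34 mm below it; the outlet's flange under it is narrower than the cap. Rises 6 mm per turn as it unscrews; it cannot come off
- cap_left_mark (a point): point on the left cap's top rim (17 mm from the axis) at the end of its white paint line, which turns with the cap; the line points to the rig's -x when the cap is fully home
- cap_left (a joint): turn of the left cap in rad: 0 = fully screwed down, bottomed on the flange (hard stop); grows as it unscrews, counter-clockwise seen from above (ordinary right-hand thread). Starts between 2.2 and 3.6. Stays where it is left; friction about 0.08 N m
- cradle_right (a point): point in the middle of the right cradle, on the axis of the tube that lies there
- cap_right_top (a point): brass knurled screw cap, 35 mm across and 34 mm tall, on the upright threaded outlet of the right station. This point: centre of the cap's flat top, on the axis of the vertical thread. The cap's side is round from its top down to 34 mm below it; the outlet's flange under it is narrower than the cap. Rises 6 mm per turn as it unscrews; it cannot come off
- cap_right_mark (a point): point on the right cap's top rim (17 mm from the axis) at the end of its white paint line, which turns with the cap; the line points to the rig's -x when the cap is fully home
- cap_right (a joint): turn of the right cap in rad: 0 = fully screwed down, bottomed on the flange (hard stop); grows as it unscrews, counter-clockwise seen from above (ordinary right-hand thread). Starts between 2.2 and 3.6. Stays where it is left; friction about 0.08 N m

How it is judged:
By the outcome, as a careful person would: the job done as asked, in the order asked, and still so for the second after the job is handed in, while the arm keeps its last pose, push and grip.
It also fails if it takes over 64 s, if anything falls off the work surface, if the arm or the gripper's body presses on something with over 40 N, if the wrist force passes 120 N, or if a joint passes its speed limit or range.

### The arm

A 7-joint arm with a two-finger parallel gripper is mounted at the origin on a cart in front of the work surface, level with it; the furniture and walls round the work are solid. World frame = base frame: x ahead of the robot, y to its left, z up, the work surface at z = 0. Lengths are in m, angles in rad, forces in N, time in s.
With the tool pointing down it reaches from about 0.35 to 0.775 m from the base axis. Payload 3.1 kg.
Tool frame: the origin (TCP) lies midway between the tips of the shut fingers; the grasp point (between the pads) lies 19 mm behind it; z points along the fingers, y is the direction in which the jaws open and shut (so a half turn about z gives the same grasp; the last joint's range is limited). The gripper opens to 85 mm and grips with 20 to 120 N. Pads are 22 mm wide; open, the fingers measure 114 mm over their backs; the gripper's body (76 mm by 85 mm) begins 54 mm behind the grasp point. The pads swing forward as they close: fully open they stand 13 mm farther back than shut.
Start: joints at [-1.215, 0.311, 0.014, 1.512, -0.004, 1.319, -0.027], TCP at [0.213, 0.507, 0.231] pointing down, gripper open.
Joint ranges: [-2.7, 2.7], [-0.3, 1.91], [-1.27, 1.3], [0.12, 2.57], [-1.44, 4.58], [0.2, 2.03], [-3.05, 3.05]. Speed limits (rad/s): [2.79, 2.79, 3.14, 3.14, 3.14, 3.14, 3.14].

### API

Orientations are given as a 3x3 rotation matrix whose columns are the frame's x, y, z axes.
In Python, from workcell import * gives the robot as it stands.
- The arm moves only by the tool play_rows, never from a script. Its argument "moves" is a list of rows, each a list of 5 numbers: the shift along the tool's x, y, z in m, then the turn about the tool's z in rad, then the gripper command: -1 is fully open, 1 is shut, values between are in proportion. In form: [[tx, ty, tz, twist, grip], ...]. A call has 1 to 12 rows; each row is the pose to reach, as a shift and turn from the pose measured when the call began, along the tool's axes at that moment; what a row does not reach only later rows make up. A row lasts 1/12 s, in which the tool goes at most 41.7 mm and 7.16 degrees, less where a joint would pass 70% of its speed; a pose out of reach is approached as far as the arm can. A call with a gripper value outside its range is refused whole. The fingers move at their own pace and stop on an object; "squeeze" is the grip in N (left out, the last holds). Time passes only in rows, so rows that repeat a pose let the fingers close. It gives the time, the measured TCP pose, the force and the opening at its end, in the units of the state.
- read_state(): the state, without advancing time (a new reading comes with each control period).
- camera(name): name is "side" or "top" or "wrist"; returns a dict with "image" (420x560x3 uint8, blue, green, red), "intrinsics" (3x3 intrinsics, pixels), "D" ([k1, k2, p1, p2, k3] as OpenCV has them; the pictures are not rectified), "rvec" (rotation vector, rad) and "tvec" (3), from world to camera coordinates, as OpenCV has them. Camera axes: x right, y down, z forward; pixel columns grow to the right and rows downward; lengths in m; the calibration is good to about 2 mm. A picture is of the moment at which its call begins. There is no depth.
- sign_off(): hands the job in, once; it reports no verdict.
The state is a dict: "time": time; "qpos": joint angles; "joint_velocities": joint speeds; "joint_torque": joint torques, N m; "ee_pos": TCP position; "tool_rot": TCP orientation; "ft_force": force on the tool from outside, world axes, zero at the start; "ft_torque": the same for the moment, N m; "width": finger opening in m.
Only numpy, scipy, OpenCV 4.12 (cv2) and the standard library are available. Lean on these libraries where they do the work, as an engineer would, in place of code of your own. Each camera call takes 0.05 s, during which the arm holds its last target.

## Working session

There is one attempt and no reset: what is moved stays moved. The work goes in short steps, Python scripts to look and compute and a tool call to move; the robot and the scene stay as the last step left them, time stands still between calls to the robot, and variables do not carry over. Pictures are saved under pics/ and viewed, and the job is handed in when it is done.

Besides the shell and the picture viewer there is one more tool, called after "Emit:" as name([rows], argument=value, ...), one row to a line, values as JSON. play_rows: Moves the arm, as the interface text tells. Its arguments: {"type":"object","properties":{"moves":{"type":"array","items":{"type":"array","items":{"type":"number"}}},"squeeze":{"type":"number"}},"required":["moves"]}

```bash
ls; mkdir -p pics; python3 - <<'E'
from workcell import *
import cv2
for n in("top","side","wrist"):
    c=camera(n); cv2.imwrite(f"pics/{n}0.png",c["image"]); print(n,c["intrinsics"].tolist() if hasattr(c["intrinsics"],'tolist') else c["intrinsics"],c["D"],c["rvec"],c["tvec"])
s=read_state(); print(s)
E
```

```text
pics
top [[482.5810001891509, 0.0, 275.8500937997574], [0.0, 482.5810001891509, 204.70171382224038], [0.0, 0.0, 1.0]] [-0.0666428  0.         0.         0.         0.       ] [ 2.09587495 -2.14355263  0.17203886] [0.20577085 0.58559996 0.92368979]
side [[448.67824288305866, 0.0, 277.8842346413065], [0.0, 448.67824288305866, 205.25271059752944], [0.0, 0.0, 1.0]] [-0.0596005  0.         0.         0.         0.       ] [ 2.05918411 -0.39287124  0.2354212 ] [-0.49661813  0.27864516  0.68899032]
wrist [[303.93936310197296, 0.0, 274.8902138624339], [0.0, 303.93936310197296, 204.62271512178043], [0.0, 0.0, 1.0]] [-0.04984364  0.          0.          0.          0.        ] [-2.39287812 -1.58988347 -0.2441277 ] [-0.54875897 -0.03992433  0.38069471]
{'time': 0.15, 'qpos': array([-1.21469919,  0.31159299,  0.01402676,  1.51271153, -0.00436413,
        1.31919851, -0.02723449]), 'joint_velocities': array([-0.00058477, -0.00306792,  0.00165834, -0.0046627 , -0.00166596,
       -0.00225455, -0.0003641 ]), 'joint_torque': array([ 5.05144944e-04, -3.80275691e+01,  1.46634048e-01, -2.30846071e+01,
        1.25112644e-02,  9.76196257e-03, -6.32669042e-06]), 'ee_pos': array([0.21285803, 0.50652879, 0.23043349]), 'tool_rot': array([[-9.21924238e-01,  3.87369755e-01, -6.10198237e-04],
       [ 3.87370214e-01,  9.21922530e-01, -1.77905371e-03],
       [-1.26596096e-04, -1.87652536e-03, -9.99998231e-01]]), 'ft_force': array([-0.35525814,  0.19603088,  0.19772185]), 'ft_torque': array([-0.0123601 , -0.00633752,  0.03904386]), 'width': 0.08541933722448043}
```

View pics/top0.png

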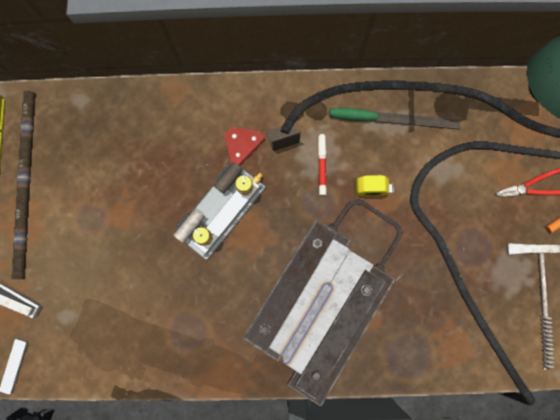

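View pics/side0.png

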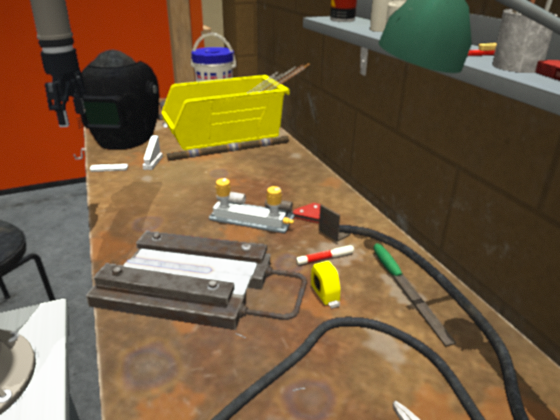

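View pics/wrist0.png

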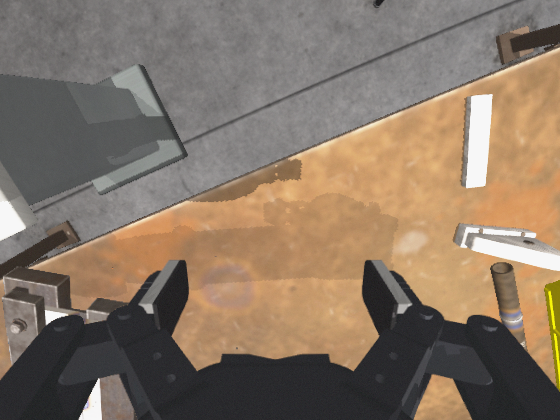

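```bash
cat > h.py <<'E'
from workcell import *
import cv2, numpy as np
def P(c):
    R=cv2.Rodrigues(np.array(c["rvec"]))[0]; t=np.array(c["tvec"]).reshape(3); return R,t
def onplane(c,uv,z):
    R,t=P(c); n=cv2.undistortPoints(np.array([[uv]],float),np.array(c["intrinsics"]),np.array(c["D"]))[0,0]
    d=R.T@np.array([n[0],n[1],1]); o=-R.T@t; return o+d*(z-o[2])/d[2]
def proj(c,p):
    return cv2.projectPoints(np.array(p,float).reshape(-1,1,3),np.array(c["rvec"]),np.array(c["tvec"]),np.array(c["intrinsics"]),np.array(c["D"]))[0].reshape(-1,2)
E
python3 - <<'E'
import cv2
a=cv2.imread("pics/top0.png")[155:265,165:275]; cv2.imwrite("pics/top0c.png",cv2.resize(a,(770,770)[:2] if 0 else (600,600),interpolation=cv2.INTER_CUBIC))
a=cv2.imread("pics/side0.png")[165:245,195:335]; cv2.imwrite("pics/side0c.png",cv2.resize(a,(798,456),interpolation=cv2.INTER_CUBIC))
E
```

```text
(no output)
```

View pics/top0c.png

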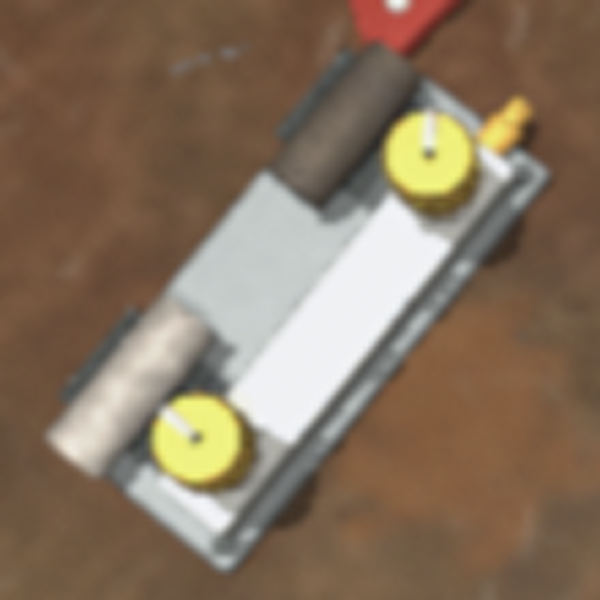

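View pics/side0c.png

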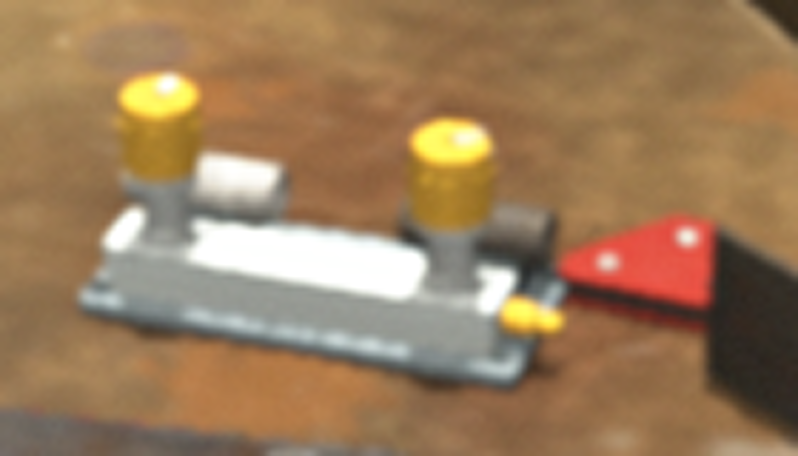

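```bash
python3 - <<'E'
from h import *
T=camera("top");S=camera("side")
def tri(a,b):
    Ms=[];ps=[]
    for c,uv in((T,a),(S,b)):
        R,t=P(c);Ms.append(np.c_[R,t]);ps.append(cv2.undistortPoints(np.array([[uv]],float),np.array(c["intrinsics"]),np.array(c["D"])).reshape(2,1))
    X=cv2.triangulatePoints(Ms[0],Ms[1],ps[0],ps[1]); return (X[:3]/X[3]).ravel()
L=tri((201.1,235.1),(223.1,181.8));R=tri((243.8,183.05),(274.5,189.9))
print(L,R,np.linalg.norm(L-R))
d=(L-R);yaw=np.arctan2(d[1],d[0])-np.pi/2; print("yaw",yaw)
for n,c in(("L",(197,437)),("R",(430,153))): pass
pL=[onplane(T,(165+x*11/60,155+y*11/60),0.087) for x,y in((197,437),(163,408))]
v=pL[1]-pL[0];a=np.arctan2(v[1],v[0]);print("L pt",pL,"mark ang",a,"turn",(a-yaw-np.pi)%(2*np.pi),np.linalg.norm(v))
pR=[onplane(T,(165+x*11/60,155+y*11/60),0.087) for x,y in((430,153),(430,112))]
v=pR[1]-pR[0];a=np.arctan2(v[1],v[0]);print("R pt",pR,"turn",(a-yaw-np.pi)%(2*np.pi))
E
```

```text
[0.52620021 0.33669505 0.09880341] [0.62682324 0.25357557 0.09816476] 0.1305153308499628
yaw 0.8803728943816473
L pt [array([0.52758386, 0.33870639, 0.087     ]), array([0.5382778 , 0.35100116, 0.087     ])] mark ang 0.8549212211290264 turn 3.116140980337172 0.016294843443266246
R pt [array([0.62923806, 0.25446823, 0.087     ]), array([0.64452238, 0.25433845, 0.087     ])] turn 2.252728592331165
```

```bash
python3 - <<'E'
from h import *
T=camera("top");S=camera("side")
s=read_state();R=s["tool_rot"]
print(onplane(T,(201.1,235.1),.0985),onplane(S,(223.1,181.8),.0985))
print(R.T@(np.array([.5265,.337,.2])-s["ee_pos"]))
E
```

```text
[0.52623256 0.33674832 0.0985    ] [0.52635344 0.33728642 0.0985    ]
[-0.35489182 -0.03521168  0.03107701]
```

Emit:
play_rows([
  [-0.03,-0.003,0,0,-1],
  [-0.06,-0.006,0,0,-1],
  [-0.09,-0.009,0,0,-1],
  [-0.12,-0.012,0,0,-1],
  [-0.15,-0.015,0.01,0,-1],
  [-0.18,-0.018,0.015,0,-1],
  [-0.21,-0.021,0.02,0,-1],
  [-0.25,-0.025,0.025,0,-1],
  [-0.29,-0.029,0.03,0,-1],
  [-0.33,-0.033,0.03,0,-1],
  [-0.355,-0.035,0.03,0,-1],
  [-0.355,-0.035,0.03,0,-1],
])

```text
time: 1.35
ee_pos: [0.5337, 0.3296, 0.2005]
tool_rot: [[-0.917, 0.398, 0.005], [0.398, 0.917, -0.006], [-0.007, -0.004, -1.0]]
ft_force: [0.8, -0.7, -0.0]
width: 0.0851
```

```bash
python3 - <<'E'
from h import *
s=read_state();print(s["time"],s["qpos"],s["ee_pos"],s["tool_rot"],s["ft_force"])
c=camera("wrist");cv2.imwrite("pics/w1.png",c["image"])
print(proj(c,[[.5262,.337,.0985],s["ee_pos"]]))
E
```

```text
1.35 [-0.69848135  0.48831945  0.17541034  1.33720414 -0.07657801  1.32228048
  0.63671965] [0.53367317 0.32955577 0.20045094] [[-0.9172419   0.39830239  0.00474287]
 [ 0.39827238  0.91724638 -0.00617968]
 [-0.00681176 -0.00377931 -0.99996966]] [ 0.77317878 -0.69706409 -0.02030843]
[[279.97103773 191.7433412 ]
 [274.81245862 261.99381669]]
```

View pics/w1.png

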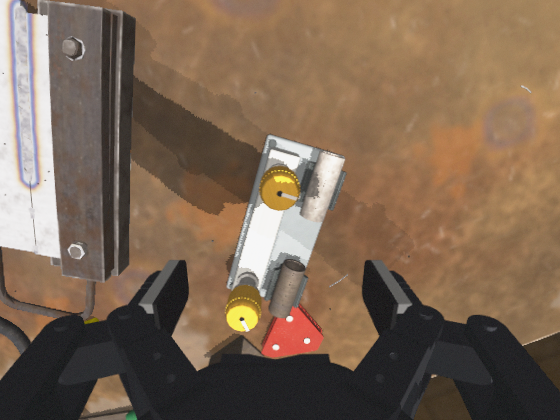

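Emit:
play_rows([
  [0.005,0.002,0,-0.115,-1],
  [0.01,0.004,0,-0.23,-1],
  [0.01,0.004,0,-0.345,-1],
  [0.01,0.004,0,-0.46,-1],
  [0.01,0.004,0,-0.575,-1],
  [0.01,0.004,0,-0.69,-1],
  [0.01,0.004,0,-0.805,-1],
  [0.01,0.004,0,-0.92,-1],
  [0.01,0.004,0,-1.035,-1],
  [0.01,0.004,0,-1.15,-1],
  [0.01,0.004,0,-1.265,-1],
  [0.01,0.004,0,-1.38,-1],
])

```text
time: 2.4
ee_pos: [0.5209, 0.3423, 0.2007]
tool_rot: [[-0.555, -0.832, 0.0], [-0.832, 0.555, -0.002], [0.002, -0.002, -1.0]]
ft_force: [-0.6, 0.2, 0.2]
width: 0.0857
```

Emit:
play_rows([
  [0,0,0,0,-1],
])

```text
time: 2.48
ee_pos: [0.5196, 0.3434, 0.2007]
tool_rot: [[-0.551, -0.834, -0.001], [-0.834, 0.551, -0.002], [0.002, -0.0, -1.0]]
ft_force: [-1.8, -1.0, 0.5]
width: 0.0853
```

```bash
cat > st.py <<'E'
from h import *
s=read_state();print(s["time"],"q",s["qpos"].round(3),"p",s["ee_pos"].round(4),"f",s["ft_force"].round(2),"t",s["ft_torque"].round(3),"w",s["width"].__round__(4))
R=s["tool_rot"];print(R.round(4).tolist(),"yawy",np.arctan2(R[1,1],R[0,1]))
E
python3 - <<'E'
from st import *
c=camera("wrist");cv2.imwrite("pics/w2.png",c["image"])
print(proj(c,[[.5262,.337,.0985]]), R.T@(np.array([.5262,.337,.063])-s["ee_pos"]))
E
```

```text
2.4833 q [-0.539  0.483 -0.111  1.34   0.054  1.323  1.906] p [0.5196 0.3434 0.2007] f [-1.75 -0.97  0.52] t [-0.014 -0.065  0.01 ] w 0.0853
[[-0.5511, -0.8345, -0.0005], [-0.8344, 0.5511, -0.0016], [0.0017, -0.0005, -1.0]] yawy 2.5579304917892913
[[264.84127341 202.26793784]] [ 0.00148704 -0.00894511  0.13770341]
```

View pics/w2.png

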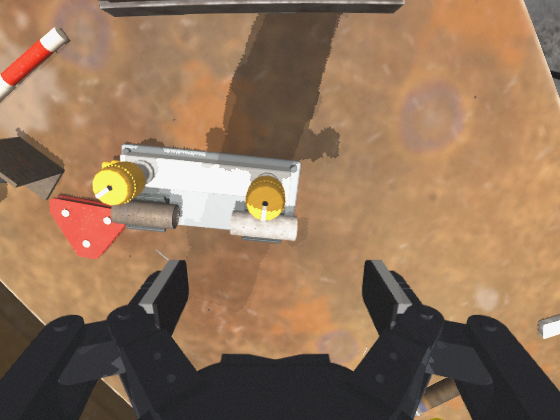

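Emit:
play_rows([
  [0.0015,-0.005,0.02,0,-1],
  [0.0015,-0.009,0.04,0,-1],
  [0.0015,-0.009,0.06,0,-1],
  [0.0015,-0.009,0.08,0,-1],
  [0.0015,-0.009,0.095,0,-1],
  [0.0015,-0.009,0.105,0,-1],
  [0.0015,-0.009,0.11,0,-1],
  [0.0015,-0.009,0.11,0,-1],
  [0.0015,-0.009,0.11,0,-1],
  [0.0015,-0.009,0.11,0,-1],
])

```text
time: 3.37
ee_pos: [0.5264, 0.3386, 0.0921]
tool_rot: [[-0.554, -0.833, 0.001], [-0.833, 0.554, 0.001], [-0.001, -0.0, -1.0]]
ft_force: [0.2, 0.1, 0.1]
width: 0.0852
```

```bash
python3 - <<'E'
from st import *
c=camera("wrist");cv2.imwrite("pics/w3.png",c["image"])
print(proj(c,[[.5262,.337,.0985],[.5262,.337,.0645]]), R.T@(np.array([.5262,.337,.063])-s["ee_pos"]))
E
```

```text
3.3667 q [-0.529  0.57  -0.105  1.479  0.064  1.095  1.908] p [0.5264 0.3386 0.0921] f [0.23 0.12 0.12] t [-0.016  0.03  -0.001] w 0.0852
[[-0.5536, -0.8328, 0.0011], [-0.8328, 0.5536, 0.0007], [-0.0012, -0.0005, -1.0]] yawy 2.5548949594931702
[[274.29695568 266.05414941]
 [274.45469928 238.49859861]] [ 0.00146684 -0.00072239  0.02913735]
```

View pics/w3.png

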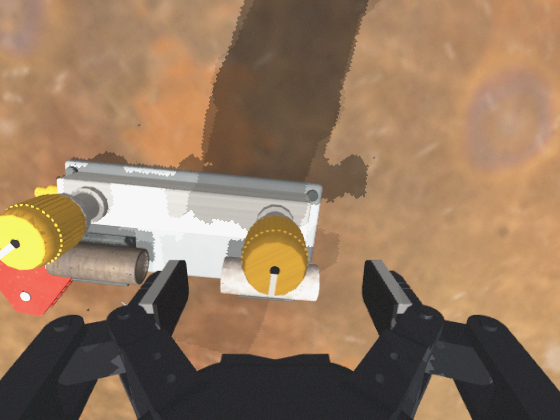

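Emit:
play_rows([
  [0.0005,-0.0007,0.01,0,-1],
  [0.0005,-0.0007,0.02,0,-1],
  [0.0005,-0.0007,0.029,0,-1],
  [0.0005,-0.0007,0.029,0,-1],
  [0.0005,-0.0007,0.029,0,-1],
], squeeze=50)

```text
time: 3.83
ee_pos: [0.5258, 0.337, 0.0616]
tool_rot: [[-0.554, -0.833, -0.001], [-0.833, 0.554, -0.001], [0.002, 0.001, -1.0]]
ft_force: [-0.2, 0.6, 0.1]
width: 0.0855
```

Emit:
play_rows([
  [0,0,0,0,1],
  [0,0,0,0,1],
  [0,0,0,0,1],
  [0,0,0,0,1],
  [0,0,0,0,1],
  [0,0,0,0,1],
  [0,0,0,0,1],
  [0,0,0,0,1],
])

```text
time: 4.5
ee_pos: [0.5259, 0.3373, 0.0622]
tool_rot: [[-0.554, -0.833, -0.001], [-0.833, 0.554, -0.0], [0.001, 0.001, -1.0]]
ft_force: [-1.4, -0.9, 2.9]
width: 0.0331
```

```bash
python3 - <<'E'
from st import *
c=camera("wrist");cv2.imwrite("pics/w4.png",c["image"])
E
```

```text
4.5 q [-0.528  0.6   -0.104  1.509  0.068  1.037  1.906] p [0.5259 0.3373 0.0622] f [-1.4  -0.86  2.9 ] t [-0.06   0.175 -0.021] w 0.0331
[[-0.5536, -0.8328, -0.001], [-0.8328, 0.5536, -0.0005], [0.0009, 0.0005, -1.0]] yawy 2.5549321098449225
```

View pics/w4.png

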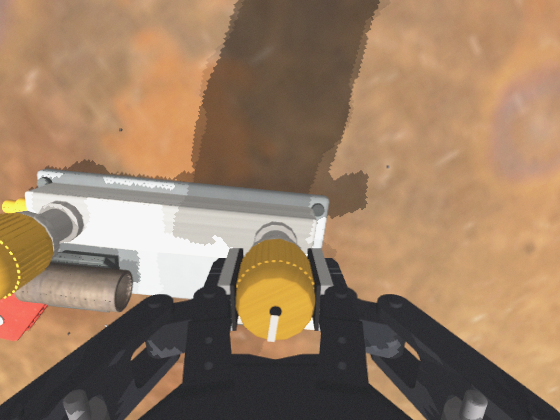

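Emit:
play_rows([
  [0,0,0.0001,0.1,1],
  [0,0,0.0002,0.2,1],
  [0,0,0.0003,0.3,1],
  [0,0,0.0004,0.4,1],
  [0,0,0.0005,0.5,1],
  [0,0,0.0006,0.6,1],
  [0,0,0.0007,0.7,1],
  [0,0,0.0008,0.8,1],
  [0,0,0.0009,0.9,1],
  [0,0,0.001,1.0,1],
  [0,0,0.0011,1.1,1],
  [0,0,0.0012,1.2,1],
])

```text
time: 5.55
ee_pos: [0.5262, 0.3367, 0.0611]
tool_rot: [[-0.976, 0.219, -0.001], [0.219, 0.976, -0.001], [0.0, -0.001, -1.0]]
ft_force: [-0.6, -1.5, 1.9]
width: 0.0332
```

```bash
python3 - <<'E'
from st import *
c=camera("wrist");cv2.imwrite("pics/w5.png",c["image"])
E
```

```text
5.55 q [-0.716  0.601  0.179  1.519 -0.116  1.034  0.842] p [0.5262 0.3367 0.0611] f [-0.58 -1.49  1.91] t [-0.275  0.061  0.078] w 0.0332
[[-0.9757, 0.219, -0.0006], [0.219, 0.9757, -0.0013], [0.0003, -0.0014, -1.0]] yawy 1.3500096373429726
```

View pics/w5.png

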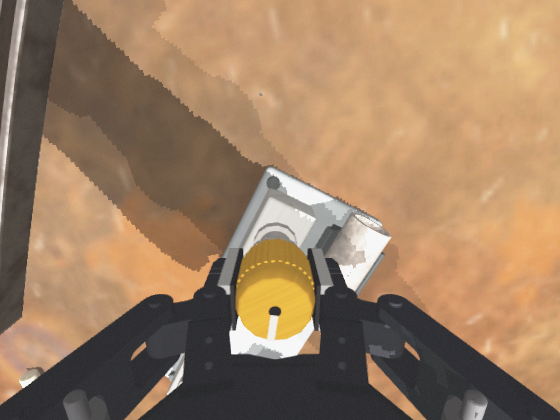

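Emit:
play_rows([
  [0,0,0.0001,0.1,1],
  [0,0,0.0002,0.2,1],
  [0,0,0.0003,0.3,1],
  [0,0,0.0004,0.4,1],
  [0,0,0.0005,0.5,1],
  [0,0,0.0006,0.6,1],
  [0,0,0.0007,0.7,1],
  [0,0,0.0008,0.8,1],
  [0,0,0.0009,0.9,1],
  [0,0,0.001,1.0,1],
  [0,0,0.0011,1.1,1],
  [0,0,0.0012,1.2,1],
])

```text
time: 6.6
ee_pos: [0.5257, 0.3362, 0.0599]
tool_rot: [[-0.144, 0.99, -0.002], [0.99, 0.144, -0.002], [-0.002, -0.002, -1.0]]
ft_force: [-2.1, -2.6, 3.5]
width: 0.033
```

Emit:
play_rows([
  [0,0,0.0001,0.1,1],
  [0,0,0.0002,0.2,1],
  [0,0,0.0003,0.3,1],
  [0,0,0.0004,0.4,1],
])

```text
time: 6.93
ee_pos: [0.5254, 0.3362, 0.0595]
tool_rot: [[0.255, 0.967, -0.002], [0.967, -0.255, -0.003], [-0.003, -0.001, -1.0]]
ft_force: [-1.0, 0.2, 3.0]
width: 0.0333
```

```bash
python3 st.py
```

```text
6.9333 q [-0.961  0.652  0.56   1.532 -0.375  1.07  -0.569] p [0.5254 0.3362 0.0595] f [-1.03  0.24  2.97] t [-0.061  0.196  0.122] w 0.0333
[[0.2549, 0.967, -0.0022], [0.967, -0.2549, -0.0026], [-0.0031, -0.0015, -1.0]] yawy -0.2576988059888781
```

Emit:
play_rows([
  [0,0,0.0001,0.05,1],
  [0,0,0.0001,0.1,1],
  [0,0,0.0002,0.15,1],
  [0,0,0.0002,0.2,1],
])

```text
time: 7.27
ee_pos: [0.5253, 0.3362, 0.0594]
tool_rot: [[0.442, 0.897, -0.002], [0.897, -0.442, -0.003], [-0.004, -0.001, -1.0]]
ft_force: [-1.0, -0.5, 2.5]
width: 0.0329
```

```bash
python3 st.py
```

```text
7.2667 q [-0.99   0.664  0.608  1.533 -0.409  1.078 -0.743] p [0.5253 0.3362 0.0594] f [-0.97 -0.45  2.53] t [-0.046  0.114  0.159] w 0.0329
[[0.4417, 0.8972, -0.0025], [0.8972, -0.4417, -0.0028], [-0.0036, -0.001, -1.0]] yawy -0.45750745419026023
```

Emit:
play_rows([
  [0,0,0,0.03,1],
  [0,0,0,0.06,1],
  [0,0,0,0.06,1],
])

```text
time: 7.52
ee_pos: [0.5253, 0.3362, 0.0593]
tool_rot: [[0.493, 0.87, -0.002], [0.87, -0.493, -0.003], [-0.004, -0.001, -1.0]]
ft_force: [-0.5, 0.8, 1.7]
width: 0.033
```

```bash
python3 st.py
```

```text
7.5167 q [-0.999  0.667  0.622  1.533 -0.419  1.081 -0.794] p [0.5253 0.3362 0.0593] f [-0.47  0.77  1.71] t [-0.023  0.085 -0.037] w 0.033
[[0.4934, 0.8698, -0.0025], [0.8698, -0.4934, -0.0031], [-0.0039, -0.0006, -1.0]] yawy -0.5159553570550472
```

Emit:
play_rows([
  [0,0,0,0.03,1],
  [0,0,0,0.06,1],
  [0,0,0,0.06,1],
])

```text
time: 7.77
ee_pos: [0.5252, 0.3363, 0.0593]
tool_rot: [[0.542, 0.84, -0.002], [0.84, -0.543, -0.003], [-0.004, -0.0, -1.0]]
ft_force: [-1.0, 0.5, 1.6]
width: 0.0328
```

```bash
python3 st.py
```

```text
7.7667 q [-1.007  0.671  0.636  1.533 -0.429  1.084 -0.845] p [0.5252 0.3363 0.0593] f [-1.    0.47  1.62] t [-0.126  0.03   0.269] w 0.0328
[[0.5425, 0.8401, -0.0025], [0.84, -0.5425, -0.0034], [-0.0042, -0.0002, -1.0]] yawy -0.573411086033483
```

Emit:
play_rows([
  [0,0,0,0.03,1],
  [0,0,0,0.06,1],
  [0,0,0,0.06,1],
])

```text
time: 8.02
ee_pos: [0.5252, 0.3363, 0.0593]
tool_rot: [[0.589, 0.808, -0.002], [0.808, -0.589, -0.005], [-0.005, 0.001, -1.0]]
ft_force: [-0.4, -1.1, 1.5]
width: 0.0332
```

```bash
python3 st.py
```

```text
8.0167 q [-1.016  0.675  0.649  1.533 -0.437  1.087 -0.894] p [0.5252 0.3363 0.0593] f [-0.45 -1.1   1.52] t [-0.142  0.067  1.227] w 0.0332
[[0.5885, 0.8085, -0.0021], [0.8085, -0.5885, -0.0046], [-0.005, 0.001, -1.0]] yawy -0.6292368273934451
```

```bash
python3 - <<'E'
from st import *
c=camera("wrist");cv2.imwrite("pics/w6.png",c["image"])
a=[cv2.resize(cv2.imread(f"pics/{n}.png")[270:350,220:330],(396,288),interpolation=cv2.INTER_CUBIC) for n in("w4","w6")]
cv2.imwrite("pics/w6c.png",np.hstack(a))
E
```

```text
8.0167 q [-1.016  0.675  0.649  1.533 -0.437  1.087 -0.894] p [0.5252 0.3363 0.0593] f [-0.45 -1.1   1.52] t [-0.142  0.067  1.227] w 0.0332
[[0.5885, 0.8085, -0.0021], [0.8085, -0.5885, -0.0046], [-0.005, 0.001, -1.0]] yawy -0.6292368273934451
```

View pics/w6c.png

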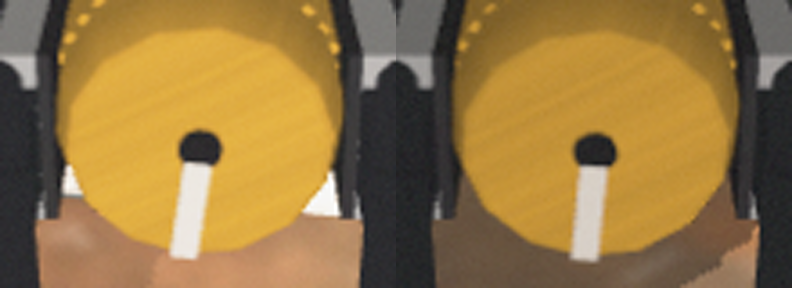

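View pics/w6.png

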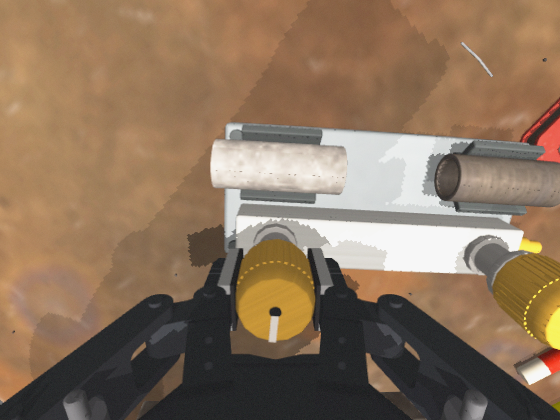

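Emit:
play_rows([
  [0,0,-0.0001,-0.1,1],
  [0,0,-0.0002,-0.2,1],
  [0,0,-0.0003,-0.3,1],
  [0,0,-0.0004,-0.4,1],
  [0,0,-0.0005,-0.5,1],
  [0,0,-0.0006,-0.6,1],
  [0,0,-0.0007,-0.7,1],
  [0,0,-0.0008,-0.8,1],
  [0,0,-0.0009,-0.9,1],
  [0,0,-0.001,-1.0,1],
  [0,0,-0.0011,-1.1,1],
  [0,0,-0.0012,-1.2,1],
])

```text
time: 9.07
ee_pos: [0.5259, 0.3362, 0.0604]
tool_rot: [[-0.542, 0.84, -0.001], [0.84, 0.542, -0.003], [-0.002, -0.003, -1.0]]
ft_force: [0.9, -0.0, -0.2]
width: 0.0329
```

```bash
python3 st.py
```

```text
9.0667 q [-0.837  0.618  0.362  1.525 -0.237  1.045  0.157] p [0.5259 0.3362 0.0604] f [ 0.9  -0.05 -0.24] t [ 0.119 -0.24  -0.12 ] w 0.0329
[[-0.5423, 0.8402, -0.001], [0.8402, 0.5423, -0.0033], [-0.0022, -0.0026, -1.0]] yawy 0.5732059048586106
```

Emit:
play_rows([
  [0,0,-0.0001,-0.1,1],
  [0,0,-0.0002,-0.2,1],
  [0,0,-0.0003,-0.3,1],
  [0,0,-0.0004,-0.38,1],
  [0,0,-0.0004,-0.38,1],
  [0,0,-0.0004,-0.38,1],
])

```text
time: 9.57
ee_pos: [0.5261, 0.3364, 0.0608]
tool_rot: [[-0.814, 0.581, -0.001], [0.581, 0.814, -0.002], [-0.001, -0.003, -1.0]]
ft_force: [1.1, 0.6, 0.4]
width: 0.033
```

```bash
python3 - <<'E'
from st import *
c=camera("wrist");cv2.imwrite("pics/w7.png",c["image"])
t=camera("top");cv2.imwrite("pics/top7.png",t["image"])
a=[cv2.resize(cv2.imread(f"pics/{n}.png")[270:350,220:330],(396,288),interpolation=cv2.INTER_CUBIC) for n in("w6","w7")]
cv2.imwrite("pics/w7c.png",np.hstack(a))
for n in("w4","w5","w6","w7"):
    g=cv2.imread(f"pics/{n}.png")[315:340,262:292].astype(int)
    m=(g[...,0]>150); ys,xs=np.nonzero(m)
    k=(ys<24); print(n,m.sum(), np.polyfit(ys[k],xs[k],1), [ (y+315,xs[ys==y].mean().round(2)+262) for y in sorted(set(ys))][:25:4])
E
```

```text
9.5667 q [-0.778  0.608  0.272  1.522 -0.177  1.039  0.489] p [0.5261 0.3364 0.0608] f [1.06 0.56 0.43] t [ 0.154 -0.073  0.054] w 0.033
[[-0.8136, 0.5814, -0.001], [0.5814, 0.8136, -0.0024], [-0.0006, -0.0025, -1.0]] yawy 0.9503187933294578
w4 197 [-0.14310276 12.27120159] [(np.int64(315), np.float64(273.0)), (np.int64(319), np.float64(273.5)), (np.int64(323), np.float64(273.5)), (np.int64(327), np.float64(272.5)), (np.int64(331), np.float64(271.5)), (np.int64(335), np.float64(271.5)), (np.int64(339), np.float64(270.5))]
w5 226 [-0.01331377 10.84029013] [(np.int64(315), np.float64(272.5)), (np.int64(319), np.float64(273.5)), (np.int64(323), np.float64(272.5)), (np.int64(327), np.float64(272.5)), (np.int64(331), np.float64(271.5)), (np.int64(335), np.float64(270.5)), (np.int64(339), np.float64(276.4))]
w6 170 [-0.10486002 12.4310408 ] [(np.int64(316), np.float64(274.5)), (np.int64(320), np.float64(274.0)), (np.int64(324), np.float64(273.5)), (np.int64(328), np.float64(273.0)), (np.int64(332), np.float64(273.0)), (np.int64(336), np.float64(272.0))]
w7 227 [-0.01104111 10.79102649] [(np.int64(315), np.float64(272.5)), (np.int64(319), np.float64(273.5)), (np.int64(323), np.float64(272.5)), (np.int64(327), np.float64(272.5)), (np.int64(331), np.float64(271.5)), (np.int64(335), np.float64(270.5)), (np.int64(339), np.float64(276.56))]
```

View pics/w7c.png

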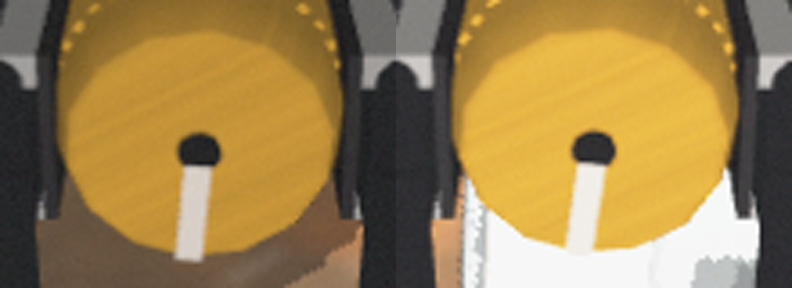

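View pics/w7.png

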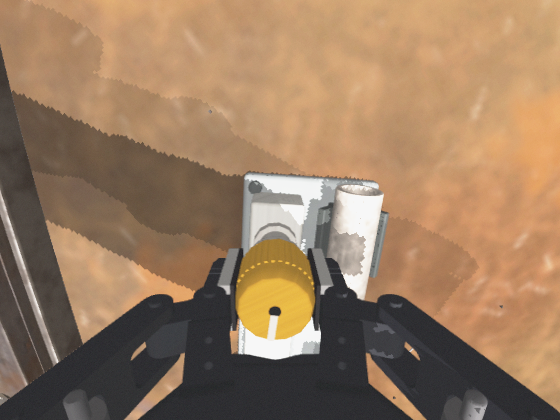

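```bash
python3 - <<'E'
import cv2,numpy as np
for n in("w4","w5","w6","w7"):
    g=cv2.imread(f"pics/{n}.png").astype(float)[317:333,262:287,0]
    w=np.clip(g-110,0,None); x=np.arange(25)+262; c=(w*x).sum(1)/w.sum(1)
    p=np.polyfit(np.arange(16),c,1); print(n,p)
E
```

```text
w4 [-1.59214674e-01  2.74239727e+02]
w5 [-1.57102652e-01  2.73748907e+02]
w6 [-1.03149271e-01  2.74375794e+02]
w7 [-1.54205533e-01  2.73667907e+02]
```

Emit:
play_rows([
  [0,0,0,-0.02,1],
  [0,0,0,-0.038,1],
  [0,0,0,-0.038,1],
  [0,0,0,-0.038,1],
  [0,0,0,-0.038,1],
])

```text
time: 10.08
ee_pos: [0.5261, 0.3364, 0.0608]
tool_rot: [[-0.836, 0.549, -0.001], [0.549, 0.836, -0.003], [-0.001, -0.003, -1.0]]
ft_force: [-0.8, 1.0, 1.2]
width: 0.0329
```

```bash
python3 - <<'E'
from st import *
c=camera("wrist");cv2.imwrite("pics/w8.png",c["image"])
g=c["image"].astype(float)[317:333,262:287,0]
w=np.clip(g-110,0,None); x=np.arange(25)+262; k=(w*x).sum(1)/w.sum(1); print(np.polyfit(np.arange(16),k,1))
t=camera("top")["image"];cv2.imwrite("pics/top8.png",cv2.resize(t[100:290,140:420],(798,542),interpolation=cv2.INTER_CUBIC))
E
```

```text
10.0833 q [-0.773  0.607  0.264  1.521 -0.171  1.038  0.522] p [0.5261 0.3364 0.0608] f [-0.78  1.03  1.15] t [ 0.116 -0.043  0.095] w 0.0329
[[-0.8355, 0.5495, -0.0007], [0.5495, 0.8355, -0.0029], [-0.001, -0.0028, -1.0]] yawy 0.9890560672162738
[-1.52902429e-01  2.73607503e+02]
```

View pics/top8.png

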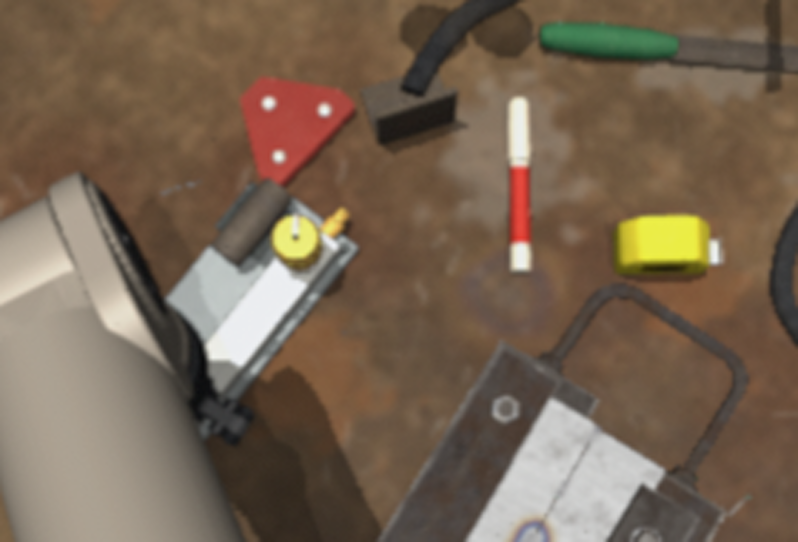

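```bash
python3 - <<'E'
from h import *
# mark angle via wrist: project ideal mark at pi/2 from cap centre vs seen
c=camera("wrist");yaw=.8804
for z in(.0965,):
    for a in(1.47,1.57,1.67):
        o=np.array([.5262,.337,z]);th=yaw+np.pi+a
        q=proj(c,[o+r*np.array([np.cos(th),np.sin(th),0]) for r in(.003,.016)]);print(a,q.round(1).tolist(),(q[1]-q[0])[0]/(q[1]-q[0])[1])
E
```

```text
1.47 [[274.2, 308.9], [268.0, 333.4]] -0.2528063698457091
1.57 [[274.9, 309.0], [271.6, 333.9]] -0.13083682740204958
1.67 [[275.6, 309.0], [275.3, 334.1]] -0.011582422932962336
```

```bash
python3 -c "
from workcell import *
print(sign_off())"
```

```text
the job is handed in; nothing more can be done
None
```

The left station holds the bright tube. I screwed its cap about 3.1 rad clockwise until it bottomed out, backed it off a quarter turn, and handed the job in still gripping it at 50 N after about 10 s.

- **Bottoming out:** the moment about the cap's axis rose from about 0.1 to 1.23 N m. At that point the paint line looked square to the bar on the rig's -x side, as it should when fully home.
- **Back-off angle:** the tool's turn since the stop, less 0.04 rad of wind-up in the grip, puts the cap at about 1.58 rad. The paint line in the wrist picture gives about 1.55 rad. The target was 1.57 rad, so the two checks differ by about 0.03 rad, within what the cameras can measure.
- **Forces:** side and vertical forces stayed below 4 N in every reading I took.
- **Everything else:** the last top picture shows the right cap's line pointing as it did at the start, and the rusty tube, marker and tape measure looking undisturbed. The arm hid the bright tube from the top camera, but it still lay in its cradle in the wrist picture taken just before the last small turn.

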